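# Crank the watch stand up to its stop

### The arm

A 6-joint arm with a two-finger parallel gripper is mounted at the origin on the work surface. World frame = base frame: x ahead of the robot, y to its left, z up, the work surface at z = 0. Lengths are in mm, angles in rad, forces in N, time in s.
With the tool pointing down it reaches from about 400 to 925 mm from the base axis. Payload 12.5 kg.
Tool frame: the origin (TCP) lies between the finger pads; the fingertips stand 25 mm ahead of it and the grasp point (between the pads) lies 6 mm ahead of it; z points along the fingers, y is the line along which they close (so a half turn about z gives the same grasp; the last joint's range is limited). The gripper opens to 95 mm and grips with 3 to 60 N. Pads are 20 mm wide; open, the fingers measure 119 mm over their backs; the gripper's body (75 mm by 180 mm) begins 59 mm behind the grasp point.
Start: joints at [1.219, 0.491, 1.559, -0, 1.092, -0.106], TCP at [152.064, 606.235, 239.661] pointing down, gripper open.
Joint ranges: [-3.1, 3.1], [-0.84, 2.19], [0.05, 2.79], [-1.13, 4.28], [0.06, 2.93], [-2.69, 2.69]. Speed limits (rad/s): [2.22, 2.22, 2.79, 3.14, 3.14, 3.14].

### API

Orientations are given as [roll, pitch, yaw] about the fixed x, y, z axes, in that order (R = Rz(yaw) Ry(pitch) Rx(roll)).
In Python, from cell import state, read_camera, job_done, cut_out gives the robot as it stands. The module is installed in compiled form; this text tells all that it offers.
- The arm moves only by the tool jog_arm, never from a script. Its argument "motion" is a list of rows, each a list of 2 entries, a list of its own where there are three numbers: the shift along the tool's x, y, z in mm, then the turn about the tool's z in rad. A call has 1 to 5 rows; each row is the pose to reach, as a shift and turn from the pose commanded when the call began, along the tool's axes at that moment; what a row does not reach only later rows make up. A row lasts 1/10 s, in which the tool goes at most 50 mm and 8.59 degrees, less where a joint would pass 70% of its speed; a pose out of reach is approached as far as the arm can. A call with a gripper value outside its range is refused whole. "grip" is the closure, from 0 (fully open) to 1 (shut), set as the call begins (left out, the last holds). The fingers move at their own pace and stop on an object; the grip force is fixed at half the most. Time passes only in rows, so rows that repeat a pose let the fingers close. It gives the time, the measured TCP pose, the force, the opening and the grip force at its end, in the units of the state.
- state(): the state, without advancing time (a new reading comes with each control period).
- read_camera(name): name is "scene" or "top"; returns a dict with "img" (400x640x3 uint8, blue, green, red), "vertical_fov" (degrees; the focal length in pixels is half the picture's height over the tangent of half this angle, whatever the lens; pixels are square), "cx", "cy" (the principal point, pixels), "k1" (the pictures are not rectified: a ray, as slopes to the right and down, at radius r is drawn at 1 + k1 r^2 times it, then the intrinsics apply), "extrinsics" (4x4, takes a point from camera to world coordinates). Camera axes: x right, y up, looking along -z (the intrinsics and any distortion apply to the point x, -y, -z); pixel columns grow to the right and rows downward; lengths in mm; the calibration is good to about 2 mm. A picture is of the moment at which its call begins. There is no depth.
- job_done(): hands the job in; it is judged then, once.
Trained networks look in a picture, given as the dict that the camera call returned (one of the last four; its "shot" number tells which), for a name from the list of things; names that differ only in an ending like _2 or _b are one class to them, and where a whole thing is asked for, a point or a joint stands for the part that bears it (a point fixed in the world has none). Each returns a list of dicts, best first, with "p" (0 to 1); they miss things now and then, are a little off and sometimes report something else, mostly with a low value. They report only what shows in the picture. A call takes as long as a camera call. They do not tell look-alikes from the thing itself.
- cut_out(name, picture): "region" (400x640 bool, what is visible of it) and "box" ([left, top, right, bottom] in pixels, round what is visible of it).
The state is a dict: "t": time; "joints": joint angles; "qvel": joint speeds; "tau": joint torques, N m; "eef_pos": TCP position; "tcp_rot": TCP orientation; "ft_force": force on the tool from outside, world axes, zero at the start; "moment": the same for the moment, N m; "opening": opening from 0.0 (shut) to 1.0 (fully open); "grip_force": force on a finger pad.
Only numpy, scipy, OpenCV 4.12 (cv2) and the standard library are available. Lean on these libraries where they do the work, as an engineer would, in place of code of your own. Each camera call takes 0.05 s, during which the arm holds its last target. There are 200 camera calls.

### The job

Set the loose crank fully down onto the square shaft of the watch height stand, finding the square by feel without forcing it, and wind it clockwise by its handle, several full turns, until the plate comes up against its upper stop; ease off as soon as you feel the stop, do not strain it. Keep the crank seated on the shaft throughout and leave it there, touch the stand with nothing but the crank, and leave the other things on the bench where they are.

Things in the scene. Friction and masses are not known exactly. Their poses are not given: they have to be found in the camera images.
- gearbox (a point): Height stand for watch work, fixed to the bench: a white gearbox 100 x 100 mm, 50 mm high, with a low bed (22 mm high) running on along this frame's +x to 205 mm. This point is the middle of the gearbox's top, 50 mm above the bench, on the axis of its upright drive shaft. At the top of travel the shaft meets an end stop through a spring: from there its torque climbs by 0.9 N m per rad.
- shaft_seat (a point): The shaft's axis at the top of the round steel collar, 40 mm across, its top 56 mm above the bench, on which the crank's hub comes to sit. Axes as the gearbox. Turning the shaft clockwise, seen from above, raises the plate 10 mm a turn; it takes about 0.08 N m and stays where it is left. From the start it is about 2.2 to 2.9 full turns to the stop.
- shaft_end (a point): Middle of the shaft's top end, 20 mm above the collar. The shaft is a plain steel square, 16 mm across flats, its last 1.5 mm narrowed to 13.6 mm. Which way its flats face is NOT given (this frame turns with the stand, not the shaft) and differs each time: find it by feel or by eye. A hub resting lightly on it does not turn it.
- plate_top (a point): Middle of the top of the stand's aluminium lifting plate, 80 x 115 x 8 mm, on two upright steel columns with dark caps (106 mm above the bench), 155 mm from the shaft along the stand's +x; a brass watch movement fixed on it stands 13 mm higher. It moves only up and down with the shaft and starts 22 to 29 mm below its upper stop; the stop's height is not given, it is felt in the crank.
- crank_hub (a point): The loose steel crank (about 0.27 kg), lying flat on the bench, handle up, socket down. This point is the centre of its square hub, 30 x 30 mm and 40 mm high, half-way up: 20 mm above its flat underside. +x points along the arm to the handle, +z up; hub faces along x and y. The arm is 16 mm wide, 8 mm thick, flush with the underside.
- crank_socket (a point): Middle of the socket's mouth in the hub's underside, 20 mm below the hub's centre. The socket is square, 17.6 mm across flats, 22 mm deep, its mouth widened by 1.5 mm, its flats parallel to the hub's faces; it fits the shaft in four ways, within about 6 degrees. Fully seated, the underside rests on the collar and this point meets shaft_seat.
- crank_handle (a point): The crank's black upright handle: a round grip 18 mm in diameter, from 12 to 72 mm above the crank's underside, turning freely on its own upright pin, 55 mm from the hub's axis along the crank's +x. This point is on its axis, 56 mm above the underside.
- loupe_c (a point): Bystander, to be left where it is: a black eye loupe, 30 mm across and 30 mm high; its centre.
- cushion_c (a point): Bystander, to be left where it is: a round steel and black rubber casing cushion, 80 mm across, 22 mm high, with a watch on it; its centre.
- dome_c (a point): Bystander, to be left where it is: a clear dust dome on a pale blue base, 104 mm across, 81 mm high; this point is 35 mm up.
- tweezers_c (a point): Bystander, to be left where it is: steel tweezers lying flat, 110 mm long; its centre.
- vice_c (a point): Bystander, to be left where it is: a small brass movement vice, 60 x 45 x 28 mm, with a screw on one side; its centre.
- wrench_c (a point): Bystander, to be left where it is: a T-shaped case wrench standing on its foot, 50 mm high, cross-bar 80 mm (not the crank); its centre.
- drivers_c (a point): Bystander, to be left where it is: a white screwdriver stand, 100 mm across, with six screwdrivers up to 135 mm high; this point is 25 mm up.
Things that resemble listed ones, but are neither listed nor needed, are in the scene too. What is shaped like the part that bears crank_hub but pink is not meant.

How it is judged (in metres and radians):
On the way, in this order (a step that is already met when the one before it is completed fails the run):
1. the crank sits fully down on the square shaft (z of crank_hub in the frame of shaft_seat between 0.016 and 0.0235 m and horizontal distance between crank_hub and shaft_seat below 0.004 m and angle between crank_hub's own z axis and vertical below 0.12 rad), for 0.2 s.
2. the plate has been wound to within 15 mm of its stop and not yet within 5 mm, the crank still seated (all of step 1 and z of plate_top in the frame of shaft_seat between 0.027 and 0.037 m), for 0.1 s.
At the end, for the whole second after the job is handed in: The plate stands at its upper stop (within 1.2 mm, about an eighth of a turn), and the crank is released, at rest and still fully seated on the shaft: hub underside within 3.5 mm of the collar, hub within 4 mm of the shaft's axis, upright within 0.12 rad (all of step 1 and z of plate_top in the frame of shaft_seat above 0.0408 m and contact force between the fingers and crank below 0.3 N and linear speed of crank below 0.02 m/s); the robot touches nothing.
It fails at once if the crank is pressed hard on the stand or the shaft's end before it has dropped home (contact forces adding up to more than 60 N) (contact force between crank and lift above 60 N and z of crank_hub in the frame of shaft_seat above 0.0235 m).
It fails at once if the shaft or its end stop is strained by the seated crank (contact forces adding up to more than 120 N, which is about 14 N on the handle against the stop) (contact force between crank and lift above 120 N).
It fails at once if the crank comes off the shaft after the winding has begun (plate moved by more than 2 mm) (distance of plate_top from where it was at the start of the episode above 0.002 m and z of crank_hub in the frame of shaft_seat above 0.0265 m).
It fails at once if the gripper touches the stand (more than 2 N) (contact force between any of the fingers, the arm and lift above 2 N).
It fails at once if a bystander is shifted by more than 20 mm (distance of any of loupe_c, cushion_c, dome_c, tweezers_c, vice_c, wrench_c, drivers_c from where it was at the start of the episode above 0.02 m).
It also fails if it takes over 72 s, if anything falls off the work surface, if the arm or the gripper's body presses on something with over 40 N, if the wrist force passes 120 N, or if a joint passes its speed limit or range.

## Working session

There is one attempt and no reset: what is moved stays moved. The work goes in short steps, Python scripts to look and compute and a tool call to move; the robot and the scene stay as the last step left them, time stands still between calls to the robot, and variables do not carry over. Pictures are saved under pics/ and viewed, at most 10 in all, crops included, and the job is handed in when it is done.

Besides the shell and the picture viewer there is one more tool, called after "Call:" in YAML: its name, and indented under it one key for each argument. jog_arm: Moves the arm, as the interface text tells. Its arguments: {"type":"object","properties":{"motion":{"type":"array"},"grip":{"type":"number"}},"required":["motion"]}

```bash
mkdir -p pics; cat > h.py <<'E'
import numpy as np, cv2
from cell import state, read_camera, job_done, cut_out
def K(p):
    f=p["img"].shape[0]/2/np.tan(np.radians(p["vertical_fov"]/2)); return f,p["cx"],p["cy"],p["k1"],np.array(p["extrinsics"])
def proj(p,X):
    f,cx,cy,k,E=K(p); X=np.atleast_2d(X); c=(X-E[:3,3])@E[:3,:3]
    s=np.c_[c[:,0]/-c[:,2],c[:,1]/c[:,2]]; s=s*(1+k*(s**2).sum(1,keepdims=True)); return s*f+[cx,cy]
def ray(p,uv):
    f,cx,cy,k,E=K(p); d=(np.atleast_2d(uv)-[cx,cy])/f; s=d.copy()
    for _ in range(20): s=d/(1+k*(s**2).sum(1,keepdims=True))
    r=np.c_[s[:,0],-s[:,1],-np.ones(len(s))]@E[:3,:3].T; return E[:3,3],r
def atz(p,uv,z):
    o,r=ray(p,uv); return o+r*((z-o[2])/r[:,2:3])
E
python3 - <<'E'
from h import *
for n in("scene","top"):
    p=read_camera(n); cv2.imwrite(f"pics/{n}0.png",p["img"]); print(n,K(p))
    for m in["gearbox","plate_top","crank_hub","crank_handle","loupe_c","cushion_c","dome_c","tweezers_c","vice_c","wrench_c","drivers_c"]:
        print(m,[(round(d["p"],2),list(np.round(d["box"]))) for d in cut_out(m,p)][:3])
print(state())
E
```

```text
scene (np.float64(408.32586097124715), 320.4433129521556, 200.67047164998428, -0.04923498858094143, array([[-1.93984699e-01, -6.07297584e-01,  7.70428181e-01,
         1.53262160e+03],
       [ 9.80738208e-01, -1.38354284e-01,  1.37879150e-01,
         2.05265379e+02],
       [ 2.28583647e-02,  7.82334798e-01,  6.22438558e-01,
         8.77218657e+02],
       [ 0.00000000e+00,  0.00000000e+00,  0.00000000e+00,
         1.00000000e+00]]))
gearbox [(0.64, [np.float64(242.0), np.float64(183.0), np.float64(302.0), np.float64(245.0)])]
plate_top []
crank_hub [(0.72, [np.float64(376.0), np.float64(173.0), np.float64(400.0), np.float64(197.0)]), (0.7, [np.float64(243.0), np.float64(181.0), np.float64(299.0), np.float64(246.0)]), (0.58, [np.float64(386.0), np.float64(186.0), np.float64(407.0), np.float64(215.0)])]
crank_handle [(0.81, [np.float64(387.0), np.float64(184.0), np.float64(404.0), np.float64(215.0)]), (0.79, [np.float64(375.0), np.float64(169.0), np.float64(399.0), np.float64(194.0)]), (0.55, [np.float64(347.0), np.float64(184.0), np.float64(351.0), np.float64(194.0)])]
loupe_c [(
[... 2665 characters left out ...]
64(185.0)])]
{'t': 1.2, 'joints': array([ 1.21940853e+00,  4.90901507e-01,  1.55894849e+00,  1.91988900e-05,
        1.09169962e+00, -1.05582065e-01]), 'qvel': array([-5.29825792e-05,  1.28663392e-03,  3.40801100e-04, -1.71287625e-03,
        2.30229024e-03,  7.31150231e-05]), 'tau': array([ 5.01358627e-04, -6.12488079e+01, -2.58431447e+01,  6.93071005e-02,
        4.45183553e-02, -3.09198367e-05]), 'eef_pos': array([152.04670714, 606.21601038, 239.64328136]), 'tcp_rot': array([ 3.14154807e+00, -1.24081443e-05,  2.89577807e+00]), 'ft_force': array([ 0.30873673, -0.55061927, -0.11273153]), 'moment': array([0.01158006, 0.02677257, 0.00898624]), 'grip_force': 0.0, 'opening': 1.0002557651017723}
```

View pics/top0.png

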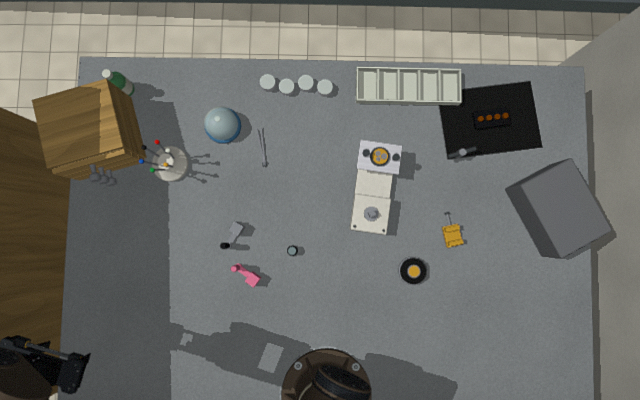

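View pics/scene0.png

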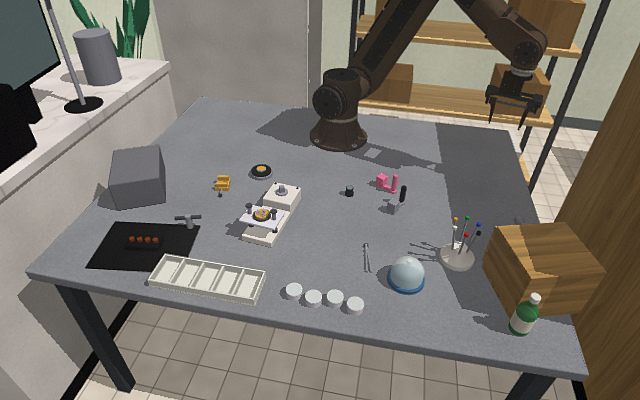

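Top view: the grey crank has its hub near (237,230) and black handle near (225,246). The pink look-alike is at (245,273). The grey one fits because pink is excluded. The shaft is near (372,213). I'll confirm in one enlarged crop.

```bash
python3 - <<'E'
from h import *
p=read_camera("top"); q=read_camera("scene"); np.save("pics/x.npy",p["img"])
def c(i,x,y,w,h,s): return cv2.resize(i[y:y+h,x:x+w],(400,300),interpolation=cv2.INTER_CUBIC)
a=np.vstack([np.hstack([c(p["img"],211,215,60,45,0),c(p["img"],345,190,60,45,0)]),np.hstack([c(q["img"],365,168,60,45,0),c(q["img"],252,172,60,45,0)])])
cv2.imwrite("pics/c1.png",a)
E
```

```text
(no output)
```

View pics/c1.png

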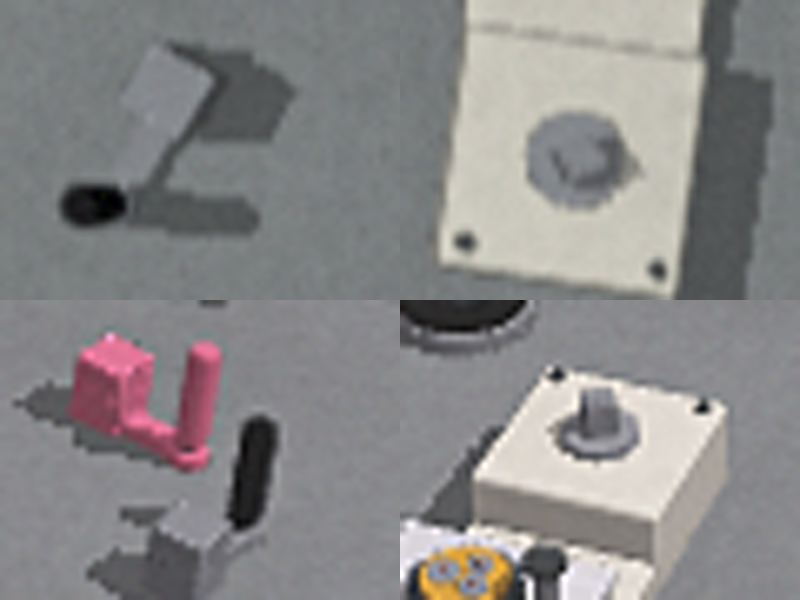

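The top-left crop confirms the grey crank, with the hub top centre near (236,228) px and the black handle lower left. The crank in the lower-left crop that is pink is the decoy. The shaft stands on its collar at about (372,214). Next I'll fit the poses.

```bash
cat > fit.py <<'E'
from h import *
from scipy.optimize import least_squares
s=400/60
T=lambda x,y:(211+x/s,215+y/s); G=lambda x,y:(345+(x-400)/s,190+y/s)
S=lambda x,y:(365+x/s,168+(y-300)/s); H=lambda x,y:(252+(x-400)/s,172+(y-300)/s)
E
python3 - <<'E'
from fit import *
p=read_camera("top"); q=read_camera("scene")
# crank: local pts
L=np.array([[-15,-15,40],[-15,15,40],[15,15,40],[15,-15,40]])
ctop=np.array([T(163,45),T(213,75),T(170,125),T(120,95)])
htop=T(80,203); hs1=S(262,422); hs0=S(240,522)
def W(v,P): 
    c,n=np.cos(v[2]),np.sin(v[2]); P=np.atleast_2d(P); return np.c_[v[0]+c*P[:,0]-n*P[:,1],v[1]+n*P[:,0]+c*P[:,1],P[:,2]]
h0=atz(p,[T(167,85)],40)[0]; k0=atz(p,[htop],72)[0]; print("hub",h0,"handle top",k0, "scene handle", atz(q,[hs1],72),atz(q,[hs0],12))
r0=np.arctan2(*(k0-h0)[[1,0]])
def res(v):
    a=proj(p,W(v,L)); d=np.linalg.norm(a[:,None]-ctop[None],axis=2).min(1)
    return np.r_[proj(p,W(v,[0,0,40]))[0]-ctop.mean(0),d,proj(p,W(v,[55,0,70]))[0]-htop,proj(q,W(v,[55,0,72]))[0]-hs1,proj(q,W(v,[55,0,12]))[0]-hs0]
f=least_squares(res,[h0[0],h0[1],r0]); print(f.x,np.round(f.fun,1))
# stand
print("collar top",atz(p,[G(578,160)],56),"scene",atz(q,[H(597,430)],56))
gt=np.array([G(440,262),G(672,297),G(705,60),G(468,25)]); g=atz(p,gt,50); print(g,g.mean(0),np.linalg.norm(np.diff(g,axis=0),axis=1))
gs=np.array([H(550,368),H(727,408),H(655,520),H(475,475)]); g=atz(q,gs,50); print(g,g.mean(0))
print("shaft end",atz(p,[G(588,157)],76),atz(q,[H(599,393)],76))
E
```

```text
hub [449.68674243 254.3593964   40.        ] handle top [401.30882574 281.78628447  72.        ] scene handle [[397.71192412 285.88501276  72.        ]] [[403.6912429  283.79348199  12.        ]]
[449.26006287 254.55342531   2.58335513] [-0.   0.2  1.7  0.6  2.   0.7 -0.5 -0.5 -0.7  0.8 -0.  -0.2]
collar top [[ 494.06821111 -115.25912333   56.        ]] scene [[ 496.91267362 -111.9024652    56.        ]]
[[ 451.64912693  -60.1004755    50.        ]
 [ 439.26768375 -154.90579364   50.        ]
 [ 536.5196763  -167.79514109   50.        ]
 [ 548.97587608  -70.28762262   50.        ]] [ 494.10309077 -113.27225821   50.        ] [95.61039945 98.10242267 98.29991389]
[[ 443.7693876  -151.90344917   50.        ]
 [ 456.89589452  -55.04591868   50.        ]
 [ 552.08823157  -68.04474888   50.        ]
 [ 537.78448494 -162.65730671   50.        ]] [ 497.63449966 -109.41285586   50.        ]
shaft end [[ 494.23266537 -116.76880091   76.        ]] [[ 492.79439777 -111.27068057   76.        ]]
```

```bash
cat > go.py <<'E'
import sys; from h import *
def rel(x,y,z,yaw):
    s=state(); e=s["eef_pos"]; w=s["tcp_rot"][2]; d=np.array([x,y,z])-e
    c,n=np.cos(w),np.sin(w); t=(w-yaw+np.pi)%(2*np.pi)-np.pi
    print("shift",np.round([c*d[0]+n*d[1],n*d[0]-c*d[1],-d[2]],2),"turn",round(t,4),"| at",np.round(e,2),np.round(s["tcp_rot"],4),"F",np.round(s["ft_force"],2),"M",np.round(s["moment"],3),"t",s["t"])
if __name__=="__main__": rel(*map(float,sys.argv[1:]))
E
python3 go.py 449.3 254.5 140 1.012
```

```text
shift [-373.88 -268.84   99.64] turn 1.8838 | at [152.07 606.23 239.64] [3.1416 0.     2.8958] F [-0.38  0.89  0.06] M [-0.023  0.023  0.041] t 1.4
```

Call:
jog_arm:
  motion:
    - [[-374,-269,99.5],1.88]
    - [[-374,-269,99.5],1.88]
    - [[-374,-269,99.5],1.88]
    - [[-374,-269,99.5],1.88]
    - [[-374,-269,99.5],1.88]
  grip: 0.45

```text
t: 1.9
eef_pos: [310.7, 418.1, 186.7]
tcp_rot: [3.141, -0.0, 2.14]
ft_force: [0.3, 1.3, -0.3]
opening: 0.638
grip_force: 0.0
```

```bash
python3 go.py 449.3 254.5 140 1.012
```

```text
shift [-212.5    28.6    46.73] turn 1.128 | at [310.67 418.07 186.73] [ 3.1409e+00 -2.0000e-04  2.1400e+00] F [ 0.31  1.33 -0.29] M [-0.046 -0.055 -0.046] t 1.9
```

Call:
jog_arm:
  motion:
    - [[-212.5,28.6,46.7],1.13]
    - [[-212.5,28.6,46.7],1.13]
    - [[-212.5,28.6,46.7],1.13]
    - [[-212.5,28.6,46.7],1.13]
    - [[-212.5,28.6,46.7],1.13]

```text
t: 2.4
eef_pos: [451.4, 253.9, 139.4]
tcp_rot: [-3.141, 0.0, 1.387]
ft_force: [0.1, 0.6, 0.6]
opening: 0.552
grip_force: 0.0
```

```bash
python3 go.py 449.3 254.5 85 1.012
```

```text
shift [ 0.17 -2.16 54.4 ] turn 0.3748 | at [451.39 253.93 139.4 ] [-3.1415e+00  3.0000e-04  1.3868e+00] F [0.13 0.64 0.59] M [-0.02   0.047  0.029] t 2.4
```

Call:
jog_arm:
  motion:
    - [[0.2,-2.2,10],0.375]
    - [[0.2,-2.2,20],0.375]
    - [[0.2,-2.2,20],0.375]
    - [[0.2,-2.2,40],0.375]
    - [[0.2,-2.2,60],0.375]

```text
t: 2.9
eef_pos: [447.6, 257.5, 80.1]
tcp_rot: [3.141, -0.001, 1.021]
ft_force: [-0.0, 0.4, 0.2]
opening: 0.549
grip_force: 0.0
```

```bash
python3 go.py 449.3 254.5 40 1.012; python3 - <<'E'
from h import *
p=read_camera("top");q=read_camera("scene")
r=lambda i,x,y:cv2.resize(i[y:y+60,x:x+80],(400,300),interpolation=cv2.INTER_CUBIC)
cv2.imwrite("pics/c2.png",np.hstack([r(p["img"],200,200),r(q["img"],360,160)]))
E
```

```text
shift [-1.68  3.02 40.08] turn 0.0085 | at [447.61 257.51  80.08] [ 3.1407e+00 -1.4000e-03  1.0205e+00] F [-0.02  0.38  0.17] M [-0.108  0.118  0.044] t 2.9
```

View pics/c2.png

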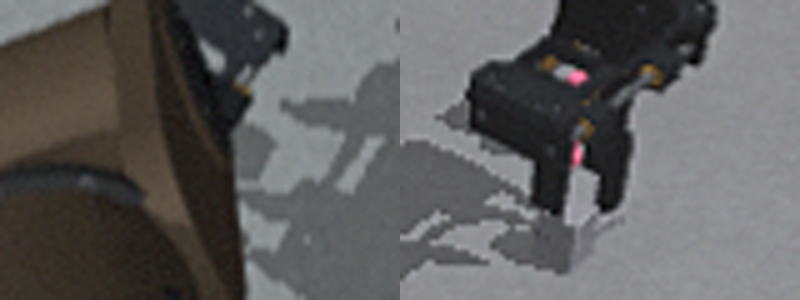

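The right crop shows the fingers straddling the grey hub (around 585,200 in the crop), with the near finger clear of the handle.

Call:
jog_arm:
  motion:
    - [[-1.7,3,15],0.009]
    - [[-1.7,3,30],0.009]
    - [[-1.7,3,40],0.009]
    - [[-1.7,3,40],0.009]
    - [[-1.7,3,40],0.009]

```text
t: 3.5
eef_pos: [449.1, 254.5, 40.7]
tcp_rot: [3.141, -0.0, 1.012]
ft_force: [0.0, 0.5, 0.7]
opening: 0.551
grip_force: 0.0
```

Call:
jog_arm:
  motion:
    - [[0,0,0],0]
    - [[0,0,0],0]
    - [[0,0,0],0]
    - [[0,0,0],0]
  grip: 1

```text
t: 3.9
eef_pos: [448.9, 254.4, 40.5]
tcp_rot: [3.141, -0.0, 1.012]
ft_force: [-1.1, -0.8, 4.6]
opening: 0.315
grip_force: 29.8
```

```bash
python3 go.py 449.3 254.5 40 1.012; python3 -c "from h import *;s=state();print(s['opening']*95,s['grip_force'])"
```

```text
shift [0.27 0.3  0.51] turn -0.0002 | at [448.91 254.43  40.51] [ 3.1414e+00 -4.0000e-04  1.0118e+00] F [-1.06 -0.75  4.62] M [-0.063  0.328  0.018] t 3.9
29.927369139742684 29.764234721660614
```

Call:
jog_arm:
  motion:
    - [[0,0,0],0]
    - [[0,0,0],0]
    - [[0,0,0],0]
    - [[0,0,-25],0]
    - [[0,0,-65],0]
  grip: 0.45

```text
t: 4.4
eef_pos: [448.0, 253.9, 104.2]
tcp_rot: [-3.139, 0.004, 1.012]
ft_force: [0.6, -0.1, -0.2]
opening: 0.546
grip_force: 0.0
```

Call:
jog_arm:
  motion:
    - [[0,0,-5],-0.15]
    - [[0,0,-5],-0.3]
    - [[0,0,-5],-0.45]
    - [[0,0,-5],-0.6]
    - [[0,0,-5],-0.75]

```text
t: 4.9
eef_pos: [448.8, 254.3, 110.1]
tcp_rot: [3.142, -0.0, 1.768]
ft_force: [-0.2, -0.3, -0.7]
opening: 0.548
grip_force: 0.0
```

Call:
jog_arm:
  motion:
    - [[0,0,0],-0.15]
    - [[0,0,0],-0.3]
    - [[0,0,0],-0.45]
    - [[0,0,0],-0.6]
    - [[0,0,0],-0.75]

```text
t: 5.4
eef_pos: [448.8, 254.3, 110.1]
tcp_rot: [-3.142, -0.0, 2.518]
ft_force: [0.1, 0.1, -0.0]
opening: 0.554
grip_force: 0.0
```

Call:
jog_arm:
  motion:
    - [[0,0,0],-0.07]
    - [[0,0,0],-0.07]
    - [[0,0,0],-0.07]

```text
t: 5.7
eef_pos: [448.8, 254.3, 110.1]
tcp_rot: [-3.142, -0.0, 2.579]
ft_force: [0.3, 0.2, 1.1]
opening: 0.55
grip_force: 0.0
```

```bash
python3 go.py 448.9 254.4 40 2.5826
```

```text
shift [-1.00e-02  9.00e-02  7.01e+01] turn -0.0031 | at [448.84 254.33 110.1 ] [-3.1416e+00 -1.0000e-04  2.5795e+00] F [0.33 0.15 1.12] M [-0.034 -0.068  0.043] t 5.7
```

Call:
jog_arm:
  motion:
    - [[0,0,30],-0.003]
    - [[0,0,55],-0.003]
    - [[0,0,70],-0.003]
    - [[0,0,70],-0.003]
    - [[0,0,70],-0.003]

```text
t: 6.2
eef_pos: [448.9, 254.4, 40.4]
tcp_rot: [-3.141, -0.0, 2.584]
ft_force: [-0.3, 0.6, -0.0]
opening: 0.55
grip_force: 0.0
```

Call:
jog_arm:
  motion:
    - [[0,0,0],0]
    - [[0,0,0],0]
    - [[0,0,0],0]
    - [[0,0,0],0]
    - [[0,0,0],0]
  grip: 1

```text
t: 6.7
eef_pos: [449.4, 254.7, 40.8]
tcp_rot: [3.14, 0.001, 2.585]
ft_force: [0.2, 2.3, 7.5]
opening: 0.313
grip_force: 29.9
```

```bash
python3 go.py 448.9 254.4 40 2.5826; python3 - <<'E'
from h import *
s=state();print(s['opening']*95,s['grip_force'])
q=read_camera("scene")
cv2.imwrite("pics/s3.png",cv2.resize(q["img"][150:225,350:450],(800,600),interpolation=cv2.INTER_CUBIC))
E
```

```text
shift [ 0.32 -0.5   0.8 ] turn 0.0023 | at [449.43 254.65  40.8 ] [3.1400e+00 1.1000e-03 2.5849e+00] F [0.15 2.32 7.46] M [ 0.125 -0.075  0.043] t 6.7
29.693246716631105 29.937536548823118
```

View pics/s3.png

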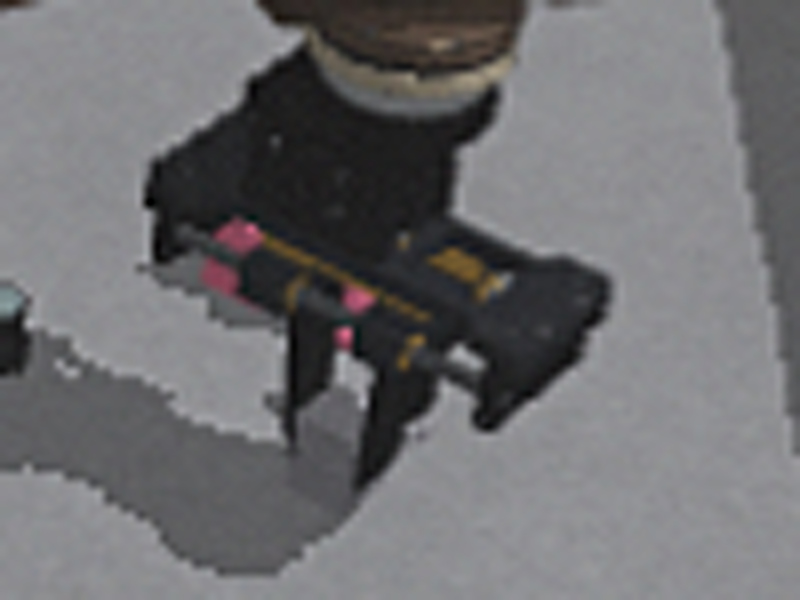

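```bash
python3 - <<'E'
from h import *
p=cv2.imread("pics/top0.png");q=cv2.imread("pics/scene0.png")
r=lambda i,x,y:cv2.convertScaleAbs(cv2.resize(i[y:y+20,x:x+20],(400,400),interpolation=cv2.INTER_CUBIC),alpha=1.2)
cv2.imwrite("pics/z4.png",np.hstack([r(p,363,204),r(q,272,180)]))
E
python3 go.py 449.4 254.6 150 2.584
```

```text
shift [ 4.0000e-02 -7.0000e-02 -1.0918e+02] turn 0.0008 | at [449.48 254.64  40.82] [3.1400e+00 1.1000e-03 2.5848e+00] F [0.92 0.97 6.48] M [ 0.101 -0.134  0.043] t 6.75
```

View pics/z4.png

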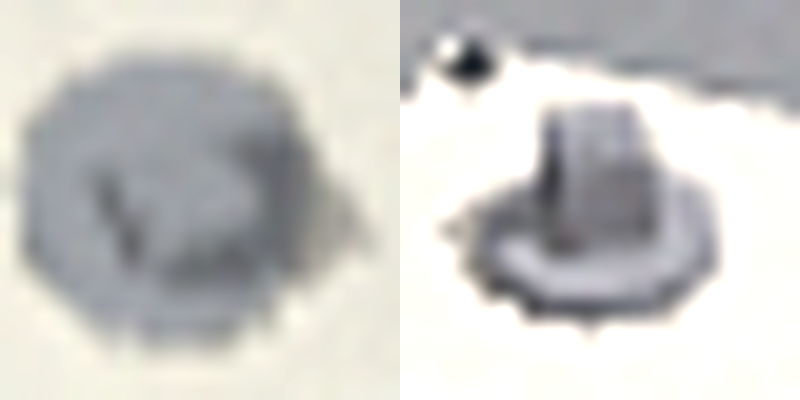

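Call:
jog_arm:
  motion:
    - [[0,0,-30],0]
    - [[0,0,-75],0]
    - [[0,0,-110],0]
    - [[0,0,-110],0]

```text
t: 7.15
eef_pos: [450.0, 254.9, 154.0]
tcp_rot: [3.136, 0.004, 2.585]
ft_force: [0.0, 0.7, -3.5]
opening: 0.312
grip_force: 29.9
```

The right crop of the shaft shows a broad face towards the scene camera and a narrow dark face on the left. Its vertical edges are at crop x ≈ 543, 572 and 655. I'll turn those into an angle.

```bash
python3 - <<'E'
from h import *
q=read_camera("scene");p=read_camera("top")
c0=np.array([495.,-113,0])
for a in range(-45,45,5):
    t=np.radians(a+45+90*np.arange(4)); P=np.c_[np.cos(t)*8*2**.5,np.sin(t)*8*2**.5,np.full(4,66.)]+c0
    u=(proj(q,P)-[272,180]+.5)*20; P[:,2]=74; v=(proj(p,P)-[363,204]+.5)*20
    print(a,np.sort(np.round(u[:,0]+400)),"nearest(front) u",round(u[np.argmax(u[:,1]),0]+400),"| top",np.round(v).tolist())
E
python3 go.py 495.2 -113.3 165 2.8
```

```text
-45 [529. 577. 614. 662.] nearest(front) u 577 | top [[185.0, 111.0], [99.0, 194.0], [183.0, 280.0], [269.0, 197.0]]
-40 [528. 583. 608. 663.] nearest(front) u 583 | top [[177.0, 111.0], [100.0, 201.0], [191.0, 280.0], [268.0, 190.0]]
-35 [527. 589. 602. 664.] nearest(front) u 589 | top [[170.0, 112.0], [101.0, 209.0], [198.0, 279.0], [267.0, 183.0]]
-30 [527. 595. 596. 664.] nearest(front) u 595 | top [[163.0, 113.0], [102.0, 216.0], [205.0, 278.0], [266.0, 175.0]]
-25 [527. 590. 601. 664.] nearest(front) u 601 | top [[156.0, 116.0], [104.0, 223.0], [212.0, 276.0], [264.0, 168.0]]
-20 [528. 584. 607. 663.] nearest(front) u 607 | top [[149.0, 118.0], [107.0, 230.0], [219.0, 273.0], [261.0, 161.0]]
-15 [529. 578. 613. 662.] nearest(front) u 613 | top [[142.0, 122.0], [110.0, 236.0], [226.0, 270.0], [258.0, 155.0]]
-10 [531. 573. 619. 660.] nearest(front) u 619 | top [[136.0, 125.0], [114.0, 243.0], [232.0, 266.0], [254.0, 148.0]]
-5 [533. 567. 624. 658.] nearest(front) u 624 | top [[130.0, 130.0], [119.0, 249.0], [238.0, 261.0], [249.0, 143.0]]
0 [535. 562. 630. 655.] nearest(front) u
[... 472 characters left out ...]
| top [[108.0, 158.0], [147.0, 271.0], [260.0, 233.0], [220.0, 120.0]]
25 [540. 555. 635. 652.] nearest(front) u 555 | top [[105.0, 165.0], [154.0, 274.0], [263.0, 226.0], [214.0, 117.0]]
30 [536. 560. 630. 655.] nearest(front) u 560 | top [[103.0, 172.0], [161.0, 277.0], [265.0, 219.0], [207.0, 114.0]]
35 [534. 566. 625. 658.] nearest(front) u 566 | top [[101.0, 179.0], [168.0, 279.0], [267.0, 212.0], [199.0, 113.0]]
40 [531. 571. 619. 660.] nearest(front) u 571 | top [[100.0, 186.0], [176.0, 280.0], [268.0, 205.0], [192.0, 112.0]]
shift [-233.8  -287.39  -14.81] turn -0.2152 | at [448.59 254.24 150.19] [3.1411e+00 3.0000e-04 2.5848e+00] F [-1.01 -0.27 -3.46] M [-0.074 -0.047 -0.02 ] t 7.25
```

Both views give flats at about 28° (mod 90°), so the crank yaw should be 118° = 2.06 rad.

Call:
jog_arm:
  motion:
    - [[-234,-287,-15],0.52]
    - [[-234,-287,-15],0.52]
    - [[-234,-287,-15],0.52]
    - [[-234,-287,-15],0.52]
    - [[-234,-287,-15],0.52]

```text
t: 7.75
eef_pos: [479.7, 4.7, 158.6]
tcp_rot: [-3.139, -0.002, 2.062]
ft_force: [1.4, 0.9, -2.9]
opening: 0.314
grip_force: 29.9
```

```bash
python3 go.py 495.2 -113.3 135 2.06
```

```text
shift [-111.37  -42.02   23.58] turn 0.0024 | at [479.68   4.72 158.58] [-3.1390e+00 -1.9000e-03  2.0624e+00] F [ 1.41  0.9  -2.87] M [-0.011 -0.012  0.012] t 7.75
```

Call:
jog_arm:
  motion:
    - [[-40,-15,5],0.002]
    - [[-80,-30,15],0.002]
    - [[-111,-42,23],0.002]
    - [[-111,-42,23],0.002]
    - [[-111,-42,23],0.002]

```text
t: 8.25
eef_pos: [495.2, -111.3, 135.4]
tcp_rot: [-3.139, -0.003, 2.061]
ft_force: [0.4, 0.4, -3.7]
opening: 0.312
grip_force: 29.9
```

```bash
python3 go.py 495.2 -113.3 122 2.06; python3 - <<'E'
from h import *
q=read_camera("scene");p=read_camera("top")
print(proj(q,[495.2,-113.3,76]))
r=lambda i,x,y:cv2.resize(i[y:y+60,x:x+40],(400,600),interpolation=cv2.INTER_CUBIC)
cv2.imwrite("pics/s5.png",np.hstack([r(q["img"],262,150),r(p["img"],352,180)]))
E
```

```text
shift [-1.76 -0.98 13.43] turn 0.001 | at [ 495.24 -111.29  135.43] [-3.1392e+00 -3.0000e-03  2.0610e+00] F [ 0.36  0.38 -3.74] M [-0.104  0.011 -0.001] t 8.25
[[281.05811804 186.29188742]]
```

View pics/s5.png

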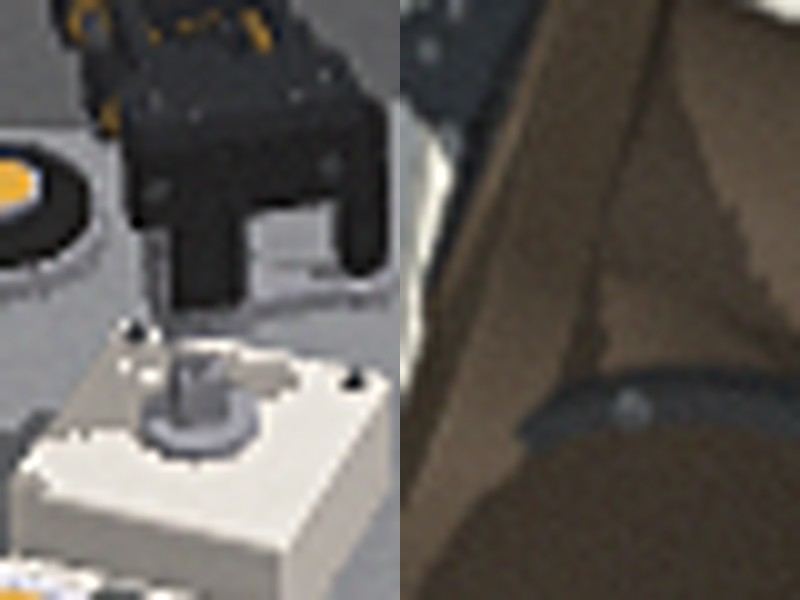

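The left crop shows the hub hovering above the shaft. The hub's left silhouette is at about x=148 in the crop, and the shaft spans about 170 to 230.

```bash
python3 - <<'E'
from h import *
q=read_camera("scene")
e=state()["eef_pos"]; yaw=2.061
def sq(c,h,z,a):
    t=a+np.pi/4+np.pi/2*np.arange(4); return np.c_[c[0]+h*2**.5*np.cos(t),c[1]+h*2**.5*np.sin(t),np.full(4,z)]
f=lambda P:np.round((proj(q,P)-[262,150]+.5)*10,0).tolist()
c=e[:2]+.3*np.array([np.cos(yaw),np.sin(yaw)])
print("hub bot",f(sq(c,15,e[2]-40.8,yaw)),"top",f(sq(c,15,e[2]-.8,yaw)))
print("shaft",f(sq([495.2,-113.3],8,66,yaw)),"centre",f([[495.2,-113.3,76],[495.2,-113.3,56]]))
I=q["img"]; print(I[172:186,274:292].mean(2).astype(int)); print(I[186:198,272:292].mean(2).astype(int))
E
```

```text
hub bot [[238.0, 288.0], [149.0, 302.0], [168.0, 354.0], [259.0, 340.0]] top [[234.0, 187.0], [143.0, 201.0], [163.0, 252.0], [256.0, 238.0]]
shaft [[215.0, 375.0], [168.0, 382.0], [178.0, 410.0], [226.0, 403.0]] centre [[196.0, 368.0], [198.0, 416.0]]
[[155  60  22  31  63  29  33  35  31  33  34  32  52 161 157 147 147 147]
 [150 147 103  56 117  27  32  37  34  37  33  29  41 135 150 145 143 141]
 [145 157 108  67 118  28  32  36  35  33  33  28  38 142 149 144 142 144]
 [149 153 109  67  97  33  32  36  36  33  35  26  43 142 153 146 150 150]
 [145 154 107  69  92  36  30  35  33  36  32  30  39 146 149 134 120 122]
 [143 147 131  79  94  33  33  32  36  35  34  29  42 142 158 152 149 151]
 [147 149 134  68 105  36  34  34  38  37  32  31  40 149 162 161 157 161]
 [141 149 132  65  88  48  29  34  34  32  31  26  41 134 150 133 131 135]
 [145 148 153  63  83  49  26  28  40  52  45  44  80 116 110 105 104 102]
 [149 154 159  98  78  67  64  88  87  87  88 110 112 113 110 122 123 121]
 [222  77 137 186  68  82 109  87  88 113 108 111 109 118 146 149 144 142]
 [115  25  96 252 156 
[... 524 characters left out ...]
 146 142
  232 224]
 [150 152 152 157 118 102 104  75 112 109 106 107 101 164 157 179 233 225
  232 228]
 [150 153 149 157 104 103 102  84 101 105 103 103  98 165 159 162 236 230
  226 225]
 [141 142 147 154 114 167 165  96  90 116 131 132 144 169 158 137 234 226
  223 223]
 [224 224 227 142 103 133 174 166 164 165 165 162 164 166 139 144 237 226
  225 225]
 [225 227 232 224 105  84 102 152 163 167 167 147 141 104 153 231 231 224
  224 228]
 [224 222 225 231 226 228  92  90  86  79  99 108 119 152 229 230 229 226
  227 225]
 [224 226 227 226 230 235 225 227 226 177 229 229 226 224 230 228 226 227
  224 225]
 [225 224 224 221 223 226 228 227 232 226 232 228 227 226 225 227 227 226
  224 224]]
```

```bash
python3 - <<'E'
from h import *
q=read_camera("scene"); e=state()["eef_pos"]; yaw=2.061
R=np.array([[np.cos(yaw),-np.sin(yaw)],[np.sin(yaw),np.cos(yaw)]])
z=e[2]-40.8
for X in (20,30,40,55):
    P=np.r_[e[:2]+R@[X+.3,-8],z]; print(X,proj(q,[P,P+[0,0,8]]).round(1).tolist())
t=np.linspace(0,2*np.pi,200)
for zz in(56,50):
    c=proj(q,np.c_[495.2+20*np.cos(t),-112.5+20*np.sin(t),t*0+zz]); print(zz,c.min(0),c.max(0))
I=q["img"].mean(2).astype(int); print(I[174:186,284:304]); print(I[188:200,274:290])
E
```

```text
20 [[288.4, 182.0], [288.3, 180.0]]
30 [[291.4, 181.5], [291.3, 179.5]]
40 [[294.4, 181.1], [294.3, 179.1]]
55 [[298.8, 180.4], [298.8, 178.4]]
56 [275.46292116 187.56859474] [287.55447356 194.8582355 ]
50 [275.54507831 188.99877153] [287.60337105 196.30159975]
[[ 35  28  38 140 150 141 143 142 145 149 149 163  19  29  35  31  31 116
  149 140]
 [ 34  34  43 144 153 148 152 149 151 148 154 148  34  28  36  29  29 151
  145 139]
 [ 37  31  37 143 156 118 122 121 110  98 102 110  45  23  26  22  74 176
  147 144]
 [ 34  30  43 143 159 151 153 150 156 151 157  96  94  75  62  96 162 146
  148 146]
 [ 34  28  39 133 167 159 163 161 162 162 152 129 134 129 149 141 146 111
  150 148]
 [ 31  25  38 135 150 132 132 123 110 111 106 107 105  84 100 111 110 122
  150 149]
 [ 49  66  76 116 110 102 102 100  97  96 109 120 123 111 111 115 118 147
  152 148]
 [ 88 111 112 114 111 122 118 133 132 147 149 148 145 143 144 144 142 147
  151 149]
 [111 112 110 116 151 152 143 146 144 147 153 148 150 151 150 148 147 149
  145 147]
 [108 120 118 135 153 149 146 146 147 145 146 146 148 146 148 150 150 150
[... 287 characters left out ...]
 108 113 161 156 154 147 146]
 [152 156 113 102 105  72 112 108 107 106 104 161 159 177 233 226]
 [151 157 103 101 105  82  98 107 105 104  97 166 158 164 236 229]
 [147 152 113 168 165  96  90 118 134 129 142 163 160 137 235 227]
 [226 141 101 133 176 167 164 166 166 162 166 167 137 146 233 226]
 [230 225 106  84 104 153 162 166 165 147 141 104 151 230 231 226]
 [224 230 225 229  91  88  84  82  97 108 119 151 230 229 229 226]
 [226 227 230 235 224 227 227 177 229 226 226 226 231 227 226 225]
 [225 222 224 225 228 230 231 227 232 228 227 227 225 227 225 227]
 [222 222 225 225 225 223 226 226 224 225 224 224 226 225 225 224]
 [225 226 225 226 224 225 223 225 226 225 225 223 226 226 224 222]]
```

The collar and arm edges show the same camera bias, so the relative alignment holds. The shaft is at (495.2, -112.5). I'll approach to just above contact.

```bash
python3 go.py 495.3 -112.8 119 2.06
```

```text
shift [-2.14 -1.92 18.03] turn 0.0041 | at [ 495.98 -110.    137.03] [-3.1412e+00 -6.0000e-04  2.0641e+00] F [ 0.16 -0.59 -2.59] M [-0.103 -0.041  0.002] t 8.45
```

Call:
jog_arm:
  motion:
    - [[-2.1,-1.9,8],0.004]
    - [[-2.1,-1.9,18],0.004]
    - [[-2.1,-1.9,18],0.004]
    - [[-2.1,-1.9,18],0.004]

```text
t: 8.85
eef_pos: [495.4, -113.6, 118.8]
tcp_rot: [-3.141, -0.001, 2.059]
ft_force: [-0.5, -0.4, -3.4]
opening: 0.313
grip_force: 29.9
```

Call:
jog_arm:
  motion:
    - [[0,0,1],0]
    - [[0,0,2],0]
    - [[0,0,3],0]
    - [[0,0,3],0]

```text
t: 9.25
eef_pos: [495.5, -113.8, 116.2]
tcp_rot: [3.141, -0.0, 2.059]
ft_force: [-0.2, 0.6, -2.8]
opening: 0.314
grip_force: 29.9
```

Call:
jog_arm:
  motion:
    - [[1,0.3,0],0]
    - [[1,0.3,1],0]
    - [[1,0.3,2],0]
    - [[1,0.3,2],0]

```text
t: 9.65
eef_pos: [495.5, -112.8, 114.7]
tcp_rot: [3.141, 0.001, 2.059]
ft_force: [-1.7, 0.5, 5.3]
opening: 0.313
grip_force: 29.9
```

```bash
python3 go.py 495.3 -112.8 113 2.06
```

```text
shift [ 0.13 -0.19  1.72] turn -0.0012 | at [ 495.53 -112.82  114.72] [3.1410e+00 5.0000e-04 2.0588e+00] F [-1.74  0.51  5.3 ] M [0.054 0.223 0.077] t 9.65
```

Call:
jog_arm:
  motion:
    - [[0,0,0],-0.05]
    - [[0,0,0.5],-0.1]
    - [[0,0,0.5],-0.1]

```text
t: 9.95
eef_pos: [496.0, -113.1, 114.5]
tcp_rot: [3.14, 0.002, 2.161]
ft_force: [-0.4, -0.4, 4.7]
opening: 0.314
grip_force: 29.9
```

```bash
python3 go.py 495.3 -112.8 113 2.06
```

```text
shift [ 0.64 -0.37  1.51] turn 0.1005 | at [ 495.96 -113.12  114.51] [3.1403e+00 1.8000e-03 2.1605e+00] F [-0.42 -0.4   4.72] M [-0.202  0.046 -0.003] t 9.95
```

Call:
jog_arm:
  motion:
    - [[0,0,1],0]
    - [[0,0,2],0]
    - [[0,0,2],0]

```text
t: 10.25
eef_pos: [496.0, -112.8, 111.8]
tcp_rot: [3.14, 0.001, 2.158]
ft_force: [4.9, 2.4, -0.5]
opening: 0.314
grip_force: 29.9
```

```bash
python3 go.py 495.3 -112.8 113 2.06
```

```text
shift [ 0.38 -0.64 -1.18] turn 0.0985 | at [ 496.04 -112.76  111.82] [3.1402e+00 1.0000e-03 2.1585e+00] F [ 4.86  2.41 -0.49] M [ 0.488 -0.972  0.013] t 10.25
```

Dropping in. I'll follow the side force and keep going down.

Call:
jog_arm:
  motion:
    - [[0,0.6,0],0]
    - [[0,0.8,2],0]
    - [[0,0.8,4],0]
    - [[0,0.8,4],0]

```text
t: 10.65
eef_pos: [496.0, -112.2, 107.4]
tcp_rot: [-3.142, -0.0, 2.159]
ft_force: [2.8, 2.4, -3.9]
opening: 0.313
grip_force: 29.9
```

```bash
python3 go.py 495.3 -112.8 113 2.06
```

```text
shift [-0.09 -0.88 -5.63] turn 0.0987 | at [ 495.98 -112.23  107.37] [-3.1416e+00 -4.0000e-04  2.1587e+00] F [ 2.8   2.35 -3.87] M [ 0.386 -0.796 -0.052] t 10.65
```

Call:
jog_arm:
  motion:
    - [[0,0.5,2],0]
    - [[0,0.5,4],0]
    - [[0,0.5,6],0]
    - [[0,0.5,8],0]
    - [[0,0.5,8.5],0]

```text
t: 11.15
eef_pos: [496.3, -112.0, 99.0]
tcp_rot: [-3.141, -0.0, 2.159]
ft_force: [0.7, 0.8, -2.3]
opening: 0.317
grip_force: 29.9
```

Call:
jog_arm:
  motion:
    - [[0,0,1],0]
    - [[0,0,2],0]
    - [[0,0,2],0]

```text
t: 11.45
eef_pos: [496.3, -112.0, 97.1]
tcp_rot: [-3.141, -0.0, 2.159]
ft_force: [0.7, 0.4, -3.7]
opening: 0.315
grip_force: 29.9
```

```bash
python3 go.py 495.3 -112.8 113 2.06
```

```text
shift [ -0.08  -1.25 -15.91] turn 0.0988 | at [ 496.3  -112.04   97.09] [-3.1414e+00 -3.0000e-04  2.1588e+00] F [ 0.73  0.39 -3.67] M [-0.024 -0.208 -0.039] t 11.45
```

Call:
jog_arm:
  motion:
    - [[0,0,0.7],0]
    - [[0,0,1.2],0]
    - [[0,0,1.2],0]

```text
t: 11.75
eef_pos: [496.3, -112.0, 96.8]
tcp_rot: [3.141, 0.0, 2.159]
ft_force: [-2.4, 1.1, 8.3]
opening: 0.312
grip_force: 29.9
```

```bash
python3 go.py 496.3 -112 97 2.16
```

```text
shift [ 0.06 -0.01 -0.2 ] turn -0.0011 | at [ 496.34 -112.05   96.8 ] [3.1414e+00 3.0000e-04 2.1589e+00] F [-2.35  1.09  8.35] M [0.121 0.366 0.01 ] t 11.75
```

Seated: underside on the collar, with the TCP at the predicted 96.8. Ease off, release and rise.

Call:
jog_arm:
  motion:
    - [[0,0,-0.9],0]
    - [[0,0,-0.9],0]

```text
t: 11.95
eef_pos: [496.4, -112.1, 97.0]
tcp_rot: [3.142, -0.0, 2.159]
ft_force: [0.5, 0.9, -2.5]
opening: 0.314
grip_force: 29.9
```

Call:
jog_arm:
  motion:
    - [[0,0,0],0]
    - [[0,0,0],0]
    - [[0,0,0],0]
    - [[0,0,-30],0]
    - [[0,0,-65],0]
  grip: 0.5

```text
t: 12.45
eef_pos: [495.8, -111.9, 161.8]
tcp_rot: [-3.14, -0.003, 2.159]
ft_force: [0.1, -0.6, 0.2]
opening: 0.5
grip_force: 0.0
```

Call:
jog_arm:
  motion:
    - [[30,0,0],0]
    - [[55,0,0],0]
    - [[55,0,0],0]
    - [[55,0,0],0]
  grip: 0.6

```text
t: 12.85
eef_pos: [466.2, -66.3, 162.2]
tcp_rot: [3.141, 0.001, 2.16]
ft_force: [0.7, -0.4, -1.0]
opening: 0.399
grip_force: 0.0
```

```bash
python3 go.py 465.6 -66 112 2.159; python3 - <<'E'
from h import *
q=read_camera("scene")
cv2.imwrite("pics/s6.png",cv2.resize(q["img"][140:215,240:340],(800,600),interpolation=cv2.INTER_CUBIC))
E
```

```text
shift [ 0.53 -0.34 50.2 ] turn 0.0006 | at [466.18 -66.25 162.2 ] [3.1411e+00 5.0000e-04 2.1596e+00] F [ 0.68 -0.44 -0.98] M [-0.065 -0.013 -0.062] t 12.85
```

View pics/s6.png

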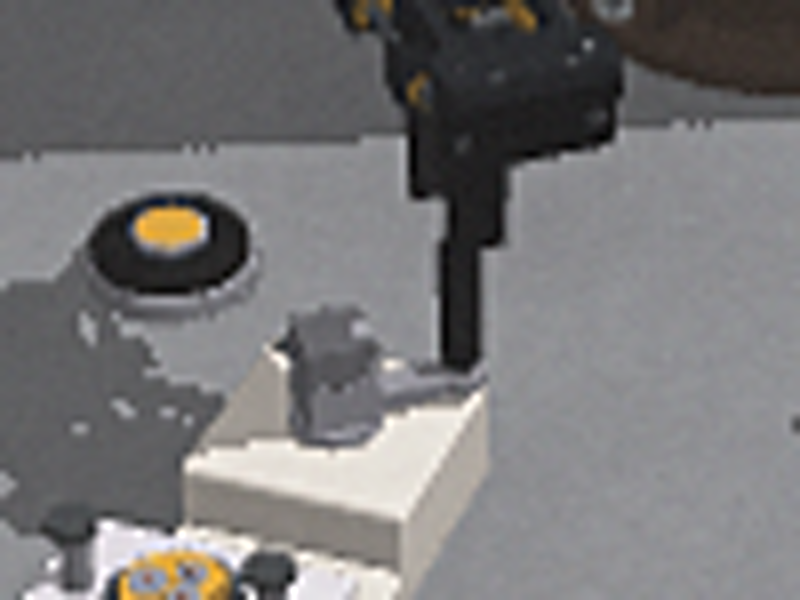

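The crank is seated on the shaft (hub at about 335,375 in the crop) and its handle stands at about (460,300), under the open fingers.

Call:
jog_arm:
  motion:
    - [[0.5,-0.3,20],0]
    - [[0.5,-0.3,40],0]
    - [[0.5,-0.3,50],0]
    - [[0.5,-0.3,50],0]

```text
t: 13.3
eef_pos: [465.3, -66.4, 110.8]
tcp_rot: [-3.14, -0.002, 2.158]
ft_force: [0.6, -0.0, 0.2]
opening: 0.397
grip_force: 0.0
```

Call:
jog_arm:
  motion:
    - [[0,0,0],0]
    - [[0,0,0],0]
    - [[0,0,0],0]
  grip: 1

```text
t: 13.6
eef_pos: [465.7, -66.2, 112.6]
tcp_rot: [3.141, 0.001, 2.159]
ft_force: [-0.7, -0.2, 0.3]
opening: 0.201
grip_force: 0.0
```

```bash
python3 go.py 465.6 -66 112 2.159
cat > arc.py <<'E'
import sys; from go import *
# rows continuing clockwise about C from angle a0(deg), n steps of d deg; shifts from current measured pose or commanded arg
C=np.array([496.15,-111.8]);R=55
a0,d,n=map(float,sys.argv[1:4]); w=state()["tcp_rot"][2]; c,s=np.cos(w),np.sin(w)
P0=C+R*np.array([np.cos(np.radians(a0)),np.sin(np.radians(a0))])
for i in range(1,int(n)+1):
    a=np.radians(a0-d*i); q=C+R*np.array([np.cos(a),np.sin(a)])-P0
    print(f"[[{c*q[0]+s*q[1]:.1f}, {s*q[0]-c*q[1]:.1f}, 0], 0]",end=", " if i%5 else "\n")
e=state()["eef_pos"][:2]-C; print("\nangle",np.degrees(np.arctan2(e[1],e[0])),"r",np.hypot(*e))
E
python3 arc.py 123.7 20 18
```

```text
shift [0.19 0.02 0.59] turn -0.0002 | at [465.69 -66.17 112.59] [3.1408e+00 9.0000e-04 2.1588e+00] F [-0.66 -0.21  0.34] M [-0.031  0.003  0.004] t 13.6
[[-3.3, 18.8, 0], 0], [[-12.9, 35.4, 0], 0], [[-27.5, 47.6, 0], 0], [[-45.4, 54.2, 0], 0], [[-64.5, 54.2, 0], 0]
[[-82.5, 47.6, 0], 0], [[-97.1, 35.4, 0], 0], [[-106.7, 18.8, 0], 0], [[-110.0, 0.0, 0], 0], [[-106.7, -18.8, 0], 0]
[[-97.1, -35.3, 0], 0], [[-82.5, -47.6, 0], 0], [[-64.6, -54.2, 0], 0], [[-45.5, -54.2, 0], 0], [[-27.5, -47.6, 0], 0]
[[-12.9, -35.4, 0], 0], [[-3.3, -18.8, 0], 0], [[-0.0, 0.0, 0], 0], 
angle 123.72708906718319 r 54.86817197777455
```

Call:
jog_arm:
  motion:
    - [[0,0,0],0]
    - [[0,0,0],0]

```text
t: 13.8
eef_pos: [465.6, -66.1, 112.4]
tcp_rot: [3.141, 0.001, 2.159]
ft_force: [0.3, 1.2, 4.3]
opening: 0.188
grip_force: 30.0
```

```bash
python3 arc.py 123.7 10 2;  for k in 0 1 2 3 4 ; do python3 arc.py $(python3 -c "print(103.7-75*$k)") 15 5|head -1; done; python3 -c "from h import *;s=state();print(s['opening']*95,s['grip_force'])"
```

```text
[[-0.8, 9.6, 0], 0], [[-3.3, 18.8, 0], 0], 
angle 123.71938720725467 r 54.97143654946641
[[-6.6, 12.7, 0], 0], [[-16.3, 23.3, 0], 0], [[-28.4, 31.0, 0], 0], [[-42.1, 35.4, 0], 0], [[-56.5, 36.0, 0], 0]
[[-14.0, -3.1, 0], 0], [[-26.8, -9.7, 0], 0], [[-37.3, -19.4, 0], 0], [[-45.1, -31.5, 0], 0], [[-49.4, -45.2, 0], 0]
[[-0.6, -14.3, 0], 0], [[2.5, -28.4, 0], 0], [[9.1, -41.1, 0], 0], [[18.8, -51.7, 0], 0], [[30.9, -59.4, 0], 0]
[[13.7, -4.3, 0], 0], [[28.0, -4.9, 0], 0], [[42.1, -1.8, 0], 0], [[54.8, 4.8, 0], 0], [[65.4, 14.5, 0], 0]
[[7.7, 12.1, 0], 0], [[12.0, 25.8, 0], 0], [[12.7, 40.1, 0], 0], [[9.6, 54.2, 0], 0], [[2.9, 66.9, 0], 0]
17.874671069620327 30.00053644180298
```

Call:
jog_arm:
  motion:
    - [[-0.8,9.6,0],0]
    - [[-3.3,18.8,0],0]

```text
t: 14.0
eef_pos: [483.3, -58.2, 112.3]
tcp_rot: [-3.141, 0.0, 2.159]
ft_force: [-2.0, -4.0, 3.9]
opening: 0.183
grip_force: 30.0
```

Call:
jog_arm:
  motion:
    - [[-6.6,12.7,0],0]
    - [[-16.3,23.3,0],0]
    - [[-28.4,31,0],0]
    - [[-42.1,35.4,0],0]
    - [[-56.5,36,0],0]

```text
t: 14.5
eef_pos: [545.0, -84.9, 112.3]
tcp_rot: [3.141, -0.001, 2.16]
ft_force: [-3.7, 2.2, 7.6]
opening: 0.179
grip_force: 30.0
```

```bash
python3 arc.py 28.7 15 1; python3 go.py 0 0 0 0
```

```text
[[-14.0, -3.1, 0], 0], 
angle 28.797852960329443 r 55.80043250574121
shift [ 373.31 -406.12  112.32] turn 2.1596 | at [545.05 -84.92 112.32] [ 3.1415e+00 -6.0000e-04  2.1596e+00] F [-3.74  2.19  7.56] M [ 0.103  1.08  -0.045] t 14.5
```

Call:
jog_arm:
  motion:
    - [[-14.0,-3.1,0],0]
    - [[-26.8,-9.7,0],0]
    - [[-37.3,-19.4,0],0]
    - [[-45.1,-31.5,0],0]
    - [[-49.4,-45.2,0],0]

```text
t: 15.0
eef_pos: [535.1, -151.8, 112.3]
tcp_rot: [3.14, 0.001, 2.159]
ft_force: [0.8, 2.9, 6.1]
opening: 0.183
grip_force: 30.0
```

Call:
jog_arm:
  motion:
    - [[-0.6,-14.3,0],0]
    - [[2.5,-28.4,0],0]
    - [[9.1,-41.1,0],0]
    - [[18.8,-51.7,0],0]
    - [[30.9,-59.4,0],0]

```text
t: 15.5
eef_pos: [468.4, -159.4, 112.5]
tcp_rot: [3.14, 0.003, 2.158]
ft_force: [3.8, 1.4, 3.3]
opening: 0.184
grip_force: 30.0
```

```bash
python3 arc.py -121.3 15 1|tail -1; for k in 4 5 6 7 8 9 ; do python3 arc.py $(python3 -c "print(103.7-75*$k)") 15 5|head -1; done; python3 - <<'E'
from h import *
q=read_camera("scene"); cv2.imwrite("pics/s7.png",cv2.resize(q["img"][150:240,230:350],(800,600),interpolation=cv2.INTER_CUBIC))
E
```

```text
angle -120.25410159526189 r 55.09870590811902
[[7.7, 12.1, 0], 0], [[12.1, 25.8, 0], 0], [[12.7, 40.1, 0], 0], [[9.6, 54.2, 0], 0], [[3.0, 66.9, 0], 0]
[[-9.7, 10.6, 0], 0], [[-21.8, 18.3, 0], 0], [[-35.5, 22.6, 0], 0], [[-49.8, 23.3, 0], 0], [[-63.8, 20.2, 0], 0]
[[-12.7, -6.6, 0], 0], [[-23.3, -16.3, 0], 0], [[-31.1, -28.4, 0], 0], [[-35.4, -42.1, 0], 0], [[-36.0, -56.4, 0], 0]
[[3.1, -14.0, 0], 0], [[9.7, -26.8, 0], 0], [[19.4, -37.4, 0], 0], [[31.5, -45.1, 0], 0], [[45.2, -49.4, 0], 0]
[[14.3, -0.6, 0], 0], [[28.4, 2.5, 0], 0], [[41.1, 9.1, 0], 0], [[51.7, 18.8, 0], 0], [[59.4, 30.9, 0], 0]
[[4.3, 13.7, 0], 0], [[5.0, 28.0, 0], 0], [[1.9, 42.1, 0], 0], [[-4.8, 54.8, 0], 0], [[-14.4, 65.4, 0], 0]
```

View pics/s7.png

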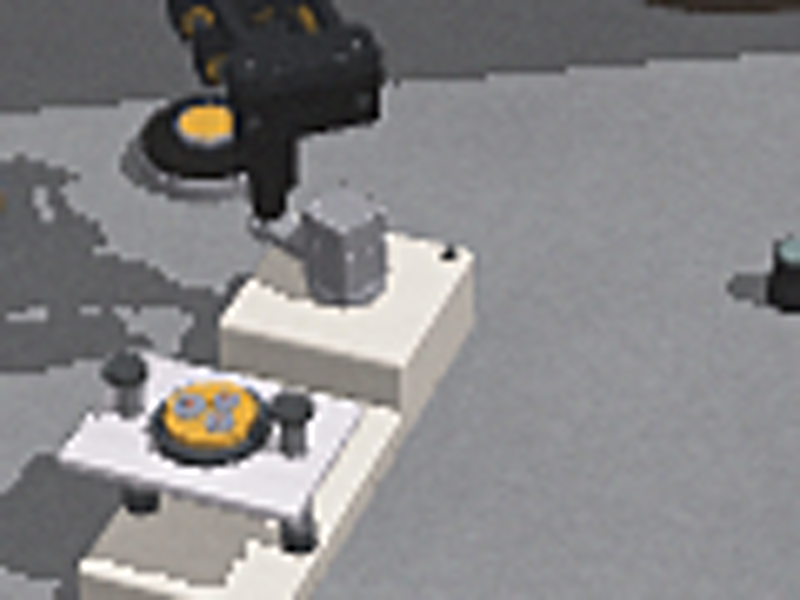

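The crank stays seated while its arm swings round, and the plate is clearly moving. Continuing; the stop cannot come before about 790° and I'm at 245°.

Call:
jog_arm:
  motion:
    - [[13.7,-4.3,0],0]
    - [[28.0,-4.9,0],0]
    - [[42.1,-1.8,0],0]
    - [[54.8,4.8,0],0]
    - [[65.4,14.5,0],0]

```text
t: 16.05
eef_pos: [443.7, -96.1, 112.3]
tcp_rot: [3.141, 0.001, 2.159]
ft_force: [1.5, -2.6, 4.9]
opening: 0.185
grip_force: 30.0
```

Call:
jog_arm:
  motion:
    - [[7.7,12.1,0],0]
    - [[12.1,25.8,0],0]
    - [[12.7,40.1,0],0]
    - [[9.6,54.2,0],0]
    - [[3.0,66.9,0],0]

```text
t: 16.55
eef_pos: [498.0, -56.3, 112.2]
tcp_rot: [-3.141, 0.0, 2.16]
ft_force: [-3.8, -7.3, 7.3]
opening: 0.184
grip_force: 30.0
```

Call:
jog_arm:
  motion:
    - [[-9.7,10.6,0],0]
    - [[-21.8,18.3,0],0]
    - [[-35.5,22.6,0],0]
    - [[-49.8,23.3,0],0]
    - [[-63.8,20.2,0],0]

```text
t: 17.05
eef_pos: [550.4, -98.2, 112.3]
tcp_rot: [3.141, -0.001, 2.159]
ft_force: [-3.3, 3.4, 9.2]
opening: 0.184
grip_force: 30.0
```

```bash
python3 arc.py 13.7 15 1|tail -1; python3 go.py 549.6 -98.8 112.3 2.159
```

```text
angle 14.030978476057049 r 55.90370591761255
shift [-0.02 -0.96 -0.04] turn 0.0004 | at [550.39 -98.25 112.26] [ 3.1414e+00 -8.0000e-04  2.1594e+00] F [-3.28  3.43  9.17] M [ 0.446  0.963 -0.022] t 17.05
```

Call:
jog_arm:
  motion:
    - [[-12.7,-6.6,0],0]
    - [[-23.3,-16.3,0],0]
    - [[-31.1,-28.4,0],0]
    - [[-35.4,-42.1,0],0]
    - [[-36.0,-56.4,0],0]

```text
t: 17.55
eef_pos: [523.7, -160.3, 112.4]
tcp_rot: [3.14, 0.001, 2.158]
ft_force: [2.5, 3.1, 5.2]
opening: 0.183
grip_force: 30.0
```

Call:
jog_arm:
  motion:
    - [[3.1,-14.0,0],0]
    - [[9.7,-26.8,0],0]
    - [[19.4,-37.4,0],0]
    - [[31.5,-45.1,0],0]
    - [[45.2,-49.4,0],0]

```text
t: 18.05
eef_pos: [457.2, -150.3, 112.4]
tcp_rot: [3.14, 0.002, 2.158]
ft_force: [2.0, -1.9, 5.9]
opening: 0.185
grip_force: 30.0
```

Call:
jog_arm:
  motion:
    - [[14.3,-0.6,0],0]
    - [[28.4,2.5,0],0]
    - [[41.1,9.1,0],0]
    - [[51.7,18.8,0],0]
    - [[59.4,30.9,0],0]

```text
t: 18.55
eef_pos: [449.7, -82.7, 112.3]
tcp_rot: [3.141, 0.001, 2.159]
ft_force: [1.4, -4.4, 5.6]
opening: 0.185
grip_force: 30.0
```

```bash
cat > tq.py <<'E'
from h import *
s=state(); e=s["eef_pos"][:2]-[496.15,-111.8]; F=s["ft_force"][:2]; u=e/np.hypot(*e)
print("angle",round(np.degrees(np.arctan2(e[1],e[0])),1),"r",round(np.hypot(*e),2),"Frad",round(F@u,2),"Fresist",round(F@[-u[1],u[0]],2))
E
python3 tq.py; for a in 148.7 98.7 53.7; do python3 arc.py -211.3 12 5 |head -1; break; done; for k in 1 2 3 4 5 6; do python3 arc.py $(python3 -c "print(-211.3-50*$k)") 10 5|head -1; done; python3 arc.py -211.3 10 5 | head -1
```

```text
angle 148.0 r 54.84 Frad -3.49 Fresist 3.02
[[3.7, 10.9, 0], 0], [[5.1, 22.3, 0], 0], [[4.1, 33.7, 0], 0], [[0.8, 44.7, 0], 0], [[-4.8, 54.8, 0], 0]
[[-4.8, 8.3, 0], 0], [[-11.0, 15.6, 0], 0], [[-18.3, 21.8, 0], 0], [[-26.6, 26.6, 0], 0], [[-35.6, 29.9, 0], 0]
[[-9.4, 1.7, 0], 0], [[-19.0, 1.7, 0], 0], [[-28.5, 0.0, 0], 0], [[-37.5, -3.3, 0], 0], [[-45.8, -8.1, 0], 0]
[[-7.3, -6.2, 0], 0], [[-13.5, -13.5, 0], 0], [[-18.3, -21.8, 0], 0], [[-21.6, -30.8, 0], 0], [[-23.2, -40.3, 0], 0]
[[-0.0, -9.6, 0], 0], [[1.7, -19.0, 0], 0], [[4.9, -28.0, 0], 0], [[9.7, -36.3, 0], 0], [[15.9, -43.7, 0], 0]
[[7.3, -6.2, 0], 0], [[15.6, -11.0, 0], 0], [[24.7, -14.2, 0], 0], [[34.1, -15.9, 0], 0], [[43.7, -15.9, 0], 0]
[[9.4, 1.7, 0], 0], [[18.5, 4.9, 0], 0], [[26.8, 9.7, 0], 0], [[34.1, 15.9, 0], 0], [[40.3, 23.2, 0], 0]
[[3.3, 9.0, 0], 0], [[4.9, 18.5, 0], 0], [[4.9, 28.0, 0], 0], [[3.3, 37.5, 0], 0], [[0.0, 46.5, 0], 0]
```

Call:
jog_arm:
  motion:
    - [[3.3,9.0,0],0]
    - [[4.9,18.5,0],0]
    - [[4.9,28.0,0],0]
    - [[3.3,37.5,0],0]
    - [[0.0,46.5,0],0]

```text
t: 19.05
eef_pos: [488.5, -57.1, 112.2]
tcp_rot: [-3.141, 0.0, 2.16]
ft_force: [-3.0, -4.5, 6.6]
opening: 0.185
grip_force: 30.0
```

```bash
python3 tq.py; for k in `seq 0 12`; do echo $k $(python3 arc.py $(python3 -c "print(-261.3-25*$k)") 5 5|head -1); done
```

```text
angle 98.0 r 55.25 Frad -4.07 Fresist 3.6
0 [[-2.2, 4.3, 0], 0], [[-4.8, 8.3, 0], 0], [[-7.7, 12.1, 0], 0], [[-11.0, 15.6, 0], 0], [[-14.5, 18.9, 0], 0]
1 [[-3.8, 2.9, 0], 0], [[-7.9, 5.5, 0], 0], [[-12.1, 7.7, 0], 0], [[-16.5, 9.5, 0], 0], [[-21.1, 11.0, 0], 0]
2 [[-4.7, 1.0, 0], 0], [[-9.4, 1.7, 0], 0], [[-14.2, 1.9, 0], 0], [[-19.0, 1.7, 0], 0], [[-23.8, 1.0, 0], 0]
3 [[-4.7, -1.0, 0], 0], [[-9.3, -2.5, 0], 0], [[-13.7, -4.3, 0], 0], [[-17.9, -6.5, 0], 0], [[-22.0, -9.1, 0], 0]
4 [[-3.8, -2.9, 0], 0], [[-7.3, -6.2, 0], 0], [[-10.6, -9.7, 0], 0], [[-13.5, -13.5, 0], 0], [[-16.1, -17.6, 0], 0]
5 [[-2.2, -4.3, 0], 0], [[-4.0, -8.7, 0], 0], [[-5.5, -13.3, 0], 0], [[-6.5, -18.0, 0], 0], [[-7.1, -22.7, 0], 0]
6 [[-0.2, -4.8, 0], 0], [[0.0, -9.6, 0], 0], [[0.6, -14.3, 0], 0], [[1.7, -19.0, 0], 0], [[3.1, -23.6, 0], 0]
7 [[1.8, -4.4, 0], 0], [[4.1, -8.7, 0], 0], [[6.6, -12.7, 0], 0], [[9.6, -16.5, 0], 0], [[12.8, -20.1, 0], 0]
8 [[3.5, -3.2, 0], 0], [[7.3, -6.2, 0], 0], [[11.4, -8.7, 0], 0], [[15.7, -10.9, 0], 0], [[20.1, -12.8, 0], 0]
9 [[4.6, -1.4, 0], 0], [[9.3, -2.5, 0], 0], [[14.0, -3.1, 0], 0], [[18.8, -3.3, 0], 0], [[23.6, -3.1, 0], 0]
10 [[4.8, 0.6, 0], 0], [[9.4, 1.7, 0], 0], [[14.0, 3.1, 0], 0], [[18.4, 5.0, 0], 0], [[22.7, 7.2, 0], 0]
11 [[4.0, 2.6, 0], 0], [[7.8, 5.5, 0], 0], [[11.4, 8.7, 0], 0], [[14.6, 12.3, 0], 0], [[17.5, 16.1, 0], 0]
12 [[2.6, 4.0, 0], 0], [[4.8, 8.3, 0], 0], [[6.6, 12.7, 0], 0], [[8.1, 17.3, 0], 0], [[9.1, 22.0, 0], 0]
```

Call:
jog_arm:
  motion:
    - [[-2.2,4.3,0],0]
    - [[-4.8,8.3,0],0]
    - [[-7.7,12.1,0],0]
    - [[-11.0,15.6,0],0]
    - [[-14.5,18.9,0],0]

```text
t: 19.55
eef_pos: [511.8, -58.7, 112.2]
tcp_rot: [-3.141, -0.001, 2.159]
ft_force: [-4.8, -1.0, 9.5]
opening: 0.19
grip_force: 30.0
```

```bash
python3 tq.py
```

```text
angle 73.6 r 55.36 Frad -2.35 Fresist 4.31
```

Call:
jog_arm:
  motion:
    - [[-3.8,2.9,0],0]
    - [[-7.9,5.5,0],0]
    - [[-12.1,7.7,0],0]
    - [[-16.5,9.5,0],0]
    - [[-21.1,11.0,0],0]

```text
t: 20.05
eef_pos: [532.6, -69.9, 112.2]
tcp_rot: [-3.141, -0.001, 2.159]
ft_force: [-3.5, 1.0, 8.8]
opening: 0.181
grip_force: 30.0
```

```bash
python3 tq.py
```

```text
angle 48.9 r 55.55 Frad -1.52 Fresist 3.31
```

Call:
jog_arm:
  motion:
    - [[-4.7,1.0,0],0]
    - [[-9.4,1.7,0],0]
    - [[-14.2,1.9,0],0]
    - [[-19.0,1.7,0],0]
    - [[-23.8,1.0,0],0]

```text
t: 20.55
eef_pos: [547.0, -89.1, 112.3]
tcp_rot: [3.141, -0.001, 2.159]
ft_force: [-1.8, 3.8, 9.3]
opening: 0.183
grip_force: 30.0
```

```bash
python3 tq.py
```

```text
angle 24.0 r 55.69 Frad -0.07 Fresist 4.25
```

Call:
jog_arm:
  motion:
    - [[-4.7,-1.0,0],0]
    - [[-9.3,-2.5,0],0]
    - [[-13.7,-4.3,0],0]
    - [[-17.9,-6.5,0],0]
    - [[-22.0,-9.1,0],0]

```text
t: 21.05
eef_pos: [551.9, -112.5, 112.4]
tcp_rot: [3.141, -0.0, 2.159]
ft_force: [-0.1, 3.1, 8.0]
opening: 0.183
grip_force: 30.0
```

```bash
python3 tq.py
```

```text
angle -0.7 r 55.79 Frad -0.12 Fresist 3.1
```

Call:
jog_arm:
  motion:
    - [[-3.8,-2.9,0],0]
    - [[-7.3,-6.2,0],0]
    - [[-10.6,-9.7,0],0]
    - [[-13.5,-13.5,0],0]
    - [[-16.1,-17.6,0],0]

```text
t: 21.55
eef_pos: [546.5, -135.9, 112.4]
tcp_rot: [3.14, 0.001, 2.159]
ft_force: [1.2, 2.8, 7.1]
opening: 0.186
grip_force: 30.0
```

```bash
python3 tq.py
```

```text
angle -25.6 r 55.78 Frad -0.07 Fresist 3.02
```

Call:
jog_arm:
  motion:
    - [[-2.2,-4.3,0],0]
    - [[-4.0,-8.7,0],0]
    - [[-5.5,-13.3,0],0]
    - [[-6.5,-18.0,0],0]
    - [[-7.1,-22.7,0],0]

```text
t: 22.05
eef_pos: [531.7, -154.6, 112.4]
tcp_rot: [3.14, 0.001, 2.159]
ft_force: [2.2, 1.8, 5.9]
opening: 0.185
grip_force: 30.0
```

```bash
python3 tq.py
```

```text
angle -50.3 r 55.64 Frad 0.01 Fresist 2.85
```

Call:
jog_arm:
  motion:
    - [[-0.2,-4.8,0],0]
    - [[0.0,-9.6,0],0]
    - [[0.6,-14.3,0],0]
    - [[1.7,-19.0,0],0]
    - [[3.1,-23.6,0],0]

```text
t: 22.55
eef_pos: [510.5, -165.3, 112.4]
tcp_rot: [3.14, 0.002, 2.159]
ft_force: [2.8, 1.1, 5.1]
opening: 0.185
grip_force: 30.0
```

```bash
python3 tq.py
```

```text
angle -75.0 r 55.41 Frad -0.31 Fresist 2.94
```

Call:
jog_arm:
  motion:
    - [[1.8,-4.4,0],0]
    - [[4.1,-8.7,0],0]
    - [[6.6,-12.7,0],0]
    - [[9.6,-16.5,0],0]
    - [[12.8,-20.1,0],0]

```text
t: 23.05
eef_pos: [487.8, -166.3, 112.6]
tcp_rot: [3.138, 0.005, 2.158]
ft_force: [9.2, 0.1, 2.3]
opening: 0.184
grip_force: 30.0
```

```bash
python3 tq.py
```

```text
angle -98.7 r 55.15 Frad -1.51 Fresist 9.12
```

The stop is felt: resistance jumped from 3 N to 9 N. Easing off.

Call:
jog_arm:
  motion:
    - [[-3.2,3.6,0],0]
    - [[-6.2,7.4,0],0]
    - [[-8.7,11.4,0],0]
    - [[-8.7,11.4,0],0]

```text
t: 23.45
eef_pos: [501.5, -166.8, 112.4]
tcp_rot: [3.14, 0.002, 2.159]
ft_force: [4.3, -0.0, 6.5]
opening: 0.183
grip_force: 30.0
```

```bash
python3 tq.py; python3 go.py 0 0 0 0
```

```text
angle -84.5 r 55.24 Frad 0.45 Fresist 4.24
shift [ 416.96 -324.71  112.39] turn 2.1589 | at [ 501.47 -166.79  112.39] [3.1397e+00 2.2000e-03 2.1589e+00] F [ 4.26 -0.04  6.51] M [ 0.139 -0.928 -0.002] t 23.45
```

Call:
jog_arm:
  motion:
    - [[-2.5,4.3,0],0]
    - [[-4,7,0],0]
    - [[-4,7,0],0]

```text
t: 23.75
eef_pos: [508.7, -165.8, 112.3]
tcp_rot: [3.141, 0.001, 2.159]
ft_force: [2.7, 0.3, 7.7]
opening: 0.183
grip_force: 30.0
```

```bash
python3 tq.py
```

```text
angle -76.9 r 55.48 Frad 0.37 Fresist 2.73
```

Load is down to 2.7 N, so releasing and rising.

Call:
jog_arm:
  motion:
    - [[0,0,0],0]
    - [[0,0,0],0]
    - [[0,0,0],0]
    - [[0,0,0],0]
  grip: 0.6

```text
t: 24.15
eef_pos: [507.3, -165.9, 111.7]
tcp_rot: [-3.141, -0.001, 2.159]
ft_force: [0.8, 0.2, -1.4]
opening: 0.389
grip_force: 0.0
```

Call:
jog_arm:
  motion:
    - [[0,0,-15],0]
    - [[0,0,-40],0]
    - [[0,0,-75],0]
    - [[0,0,-100],0]
    - [[0,0,-100],0]

```text
t: 24.65
eef_pos: [508.4, -166.4, 214.9]
tcp_rot: [3.139, 0.004, 2.159]
ft_force: [-0.1, -0.4, -0.1]
opening: 0.403
grip_force: 0.0
```

```bash
python3 go.py 0 0 0 0; python3 - <<'E'
from h import *
q=read_camera("scene"); cv2.imwrite("pics/s8.png",cv2.resize(q["img"][150:240,230:350],(800,600),interpolation=cv2.INTER_CUBIC))
E
```

```text
shift [ 420.43 -330.69  214.89] turn 2.1588 | at [ 508.36 -166.39  214.89] [3.139  0.0042 2.1588] F [-0.08 -0.41 -0.14] M [-0.029  0.014 -0.004] t 24.65
```

View pics/s8.png

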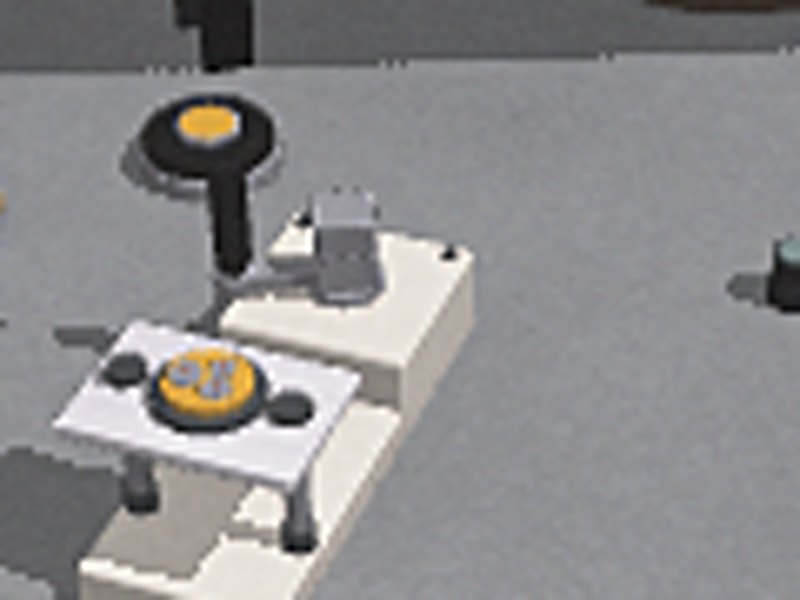

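The plate is up just below the column caps (caps at about 125,370 and 290,408). The crank is seated with its handle free at about (230,220), and the gripper is clear. Handing in.

```bash
python3 -c "from cell import *; print(job_done())"
```

```text
the job is handed in; nothing more can be done
None
```

I seated the crank on the shaft by feel and wound it clockwise about 2.6 turns until I felt the stop, about 9 N on the handle. I then eased off, left the crank seated and released, and handed the job in; no verdict came back, and I judged the plate's final height by feel and one picture, not by measuring it.

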